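# Set both rivets of an angle bracket in a hand press

### The arm

A 6-joint arm with a two-finger parallel gripper is mounted at the origin on the work surface. World frame = base frame: x ahead of the robot, y to its left, z up, the work surface at z = 0. Lengths are in m, angles in rad, forces in N, time in s.
With the tool pointing down it reaches from about 0.35 to 0.975 m from the base axis. Payload 4.9 kg.
Tool frame: the origin (TCP) lies midway between the tips of the shut fingers; the grasp point (between the pads) lies 19 mm behind it; y points along the fingers, z is the direction in which the jaws open and shut, and the axes are right-handed (so a half turn about y gives the same grasp; the last joint's range is limited). The gripper opens to 85 mm and grips with 20 to 120 N. Pads are 22 mm wide; open, the fingers measure 114 mm over their backs; the gripper's body (76 mm by 85 mm) begins 54 mm behind the grasp point. The pads swing forward as they close: fully open they stand 13 mm farther back than shut.
Start: joints at [-1.378, 0.053, 1.613, -0, 1.476, -0.119], TCP at [0.192, -0.595, 0.231] pointing down, gripper open.
Joint ranges: [-3.01, 3.01], [-1.01, 2.22], [0.06, 2.58], [-1.02, 4.17], [0.09, 2.62], [-3.14, 3.14]. Speed limits (rad/s): [2.57, 2.57, 3.14, 3.14, 3.14, 3.14].

### API

Orientations are given as a unit quaternion [w, x, y, z].
In Python, from plant import * gives the robot as it stands.
- The arm moves only by the shell command python3 -m crank 'ROWS'. ROWS is JSON, a list that holds one entry, the list of rows, each a list of 5 numbers: the gripper command: -1 is shut, 1 is fully open, values between are in proportion, then the shift along the tool's x, y, z in cm, then the turn about the tool's y in degrees. In form: [[[jaw, dx, dy, dz, twist], ...]]. A call has 1 to 8 rows; each row shifts and turns the commanded pose from where the row before left it, along the tool's axes as they then stand; what a row does not reach is not made up. A row lasts 1/8 s, in which the tool goes at most 62.5 mm and 10.7 degrees, less where a joint would pass 70% of its speed; a pose out of reach is approached as far as the arm can. A call with a gripper value outside its range is refused whole. The fingers move at their own pace and stop on an object; the grip force is fixed at half the most. Time passes only in rows, so rows that do not move let the fingers close. It gives the time, the measured TCP pose, the force and the opening at its end, in the units of the state.
- state(): the state, without advancing time (a new reading comes with each control period).
- grab_frame(name): name is "side" or "top"; returns a dict with "frame" (400x640x3 uint8, red, green, blue), "fx", "fy", "cx", "cy" (pixels), "D" ([k1, k2, p1, p2, k3] as OpenCV has them; the pictures are not rectified), "pose" (4x4, takes a point from camera to world coordinates). Camera axes: x right, y up, looking along -z (the intrinsics and any distortion apply to the point x, -y, -z); pixel columns grow to the right and rows downward; lengths in m; the calibration is good to about 2 mm. A picture is of the moment at which its call begins. There is no depth.
- job_done(): hands the job in, once; it reports no verdict.
The state is a dict: "time": time; "joint_pos": joint angles; "joint_vel": joint speeds; "joint_efforts": joint torques, N m; "tool_pos": TCP position; "tool_rot": TCP orientation; "contact_force": force on the tool from outside, world axes, zero at the start; "ft_torque": the same for the moment, N m; "gripper_width": opening from 0.0 (shut) to 1.0 (fully open).
Only numpy, scipy, OpenCV 4.12 (cv2) and the standard library are available. Lean on these libraries where they do the work, as an engineer would, in place of code of your own. Each camera call takes 0.05 s, during which the arm holds its last target.

### The job

Set the two rivets of the blue angle bracket with the lever press: pull the lever fully down on the rivet that is under the ram now, then take the bracket out, turn it over its bend so that its other flange lies flat, put it back with the second rivet under the ram and pull the lever fully down again. Leave the bracket lying on the press bed with that rivet still under the ram, let the lever come back up, and leave the other things on the table alone.

Things in the scene. Friction and masses are not known exactly. Their poses are not given: they have to be found in the camera images.
- press: Bronze-green cast lever press fixed to the table. Origin on the table top under the ram axis; x points into the press towards its column (begins at x = +45 mm), z up. Its throat is open towards -x and both sides. The head (x -20 to +92, y -20 to +20 mm) has its underside 100 mm above the table; only the ram (16 mm across) hangs lower. Place and heading vary; x points to the robot's right within 15 degrees.
- bed (a point): Point on the top of the press's flat bed, under the ram axis, 16 mm above the table. The bed reaches from x = -105 to +100 mm and y = -75 to +75 mm of the press. A steel stop bar 14 mm high stands across it, front face at x = +24 mm: a bracket butted there has its rivet 4 mm past the ram axis.
- nose (a point): Centre of the flat lower end (16 mm across) of the ram, on the press's z axis. 46 mm above the table with the lever up (30 mm above the bed); it goes down 31 mm per rad of lever, to 24 mm above the table with the lever fully down.
- lever (a joint): Press lever, rad: 0 = up (rest, held by a spring), 0.7 = fully down. It hinges about the press's x axis 135 mm above the table, directly over the ram, and sticks out to the press's -y side. Push the pad down to lower it: 3 N to move it, about 12 N while it sets a rivet; it springs up by itself when let go.
- pad (a point): Centre of the top face of the black pad at the lever's end (40 mm along the press's x, 48 mm along the lever, 18 mm thick), 130 mm from the hinge. It points 0.35 rad above level with the lever up and 0.35 rad below level with it down: its height falls from about 188 to 99 mm, nearly straight down.
- bracket: Blue plastic angle bracket (L section) 160 mm long, 0.15 kg (varies); two flanges 60 mm wide outside, 8 mm thick. Origin: on the outer bend edge at mid-length. x runs along the bend to the end with the rivets. Flange A lies along +y (outer face z = 0), flange B along +z (outer face y = 0). Start: in the press, x as the press's x, A flat on the bed, B upright on the press's -y side.
- bend (a point): The same point as the bracket's origin, on the outer bend edge. With flange A flat on a surface, a push near the top of B's inner face towards the bracket's -y tips it over the bend edge; past 45 degrees it falls by itself onto B, and A then stands upright.
- rivet_a (a joint): Rivet in flange A, m: 0 = standing 6 mm proud, 0.005 = fully set (1 mm proud). It takes 30 N and stays where it is pressed.
- rivet_b (a joint): Rivet in flange B: same values.
- head_a (a point): Centre of the top of the brass rivet head (12 mm across) on the inner face of flange A: at x = +60, y = +34 mm of the bracket, 14 mm from the outer face before it is set.
- head_b (a point): The same for flange B: at x = +60, z = +34 mm of the bracket, 14 mm from the outer face before it is set.
- bin_brass: Bystander: white bin of brass rivets, 85 x 85 x 40 mm. Origin under its centre.
- bin_white: Bystander: white bin of grey rivets, 85 x 85 x 40 mm. Origin under its centre.
- done_bracket: Bystander: finished grey angle bracket, the same shape and frame as the blue one.
- driver: Bystander: screwdriver with orange handle lying on the table.
- tape: Bystander: clear tape roll lying flat, 90 mm across, 24 mm high.
- oil: Bystander: small white bottle with red cap, 40 mm across, 75 mm high.
- mallet: Bystander: hammer lying on the table.
Mind the look-alikes: they are no part of the job. What is meant by the bracket is not orange, and is the larger of those in its own colour.

How it is judged:
On the way, in this order (a step that is already met when the one before it is completed fails the run):
1. the first rivet is set by the press: lever down, rivet pressed, ram over it (value of joint lever above 0.6 rad and value of joint rivet_a above 0.004 m and horizontal distance between head_a and nose below 0.01 m), for 0.1 s.
2. the bracket is out from under the ram (horizontal distance between head_a and nose above 0.04 m), for 0.1 s.
3. the second rivet is set by the press: lever down, bracket turned, ram over the rivet (value of joint lever above 0.6 rad and value of joint rivet_b above 0.004 m and horizontal distance between head_b and nose below 0.01 m and angle between bracket's own y axis and vertical below 0.12 rad and z of bracket in the frame of press between 0.012 and 0.022 m), for 0.1 s.
At the end, for the whole second after the job is handed in: Both rivets are pressed at least 4 of their 5 mm; the bracket lies at rest on the press bed on flange B (flange A upright within 0.12 rad, bend 12 to 22 mm above the table) with the second rivet within 10 mm of the ram axis; the lever is back up (below 0.08 rad) (value of joint each of rivet_a, rivet_b above 0.004 m and horizontal distance between head_b and nose below 0.01 m and angle between bracket's own y axis and vertical below 0.12 rad and z of bracket in the frame of press between 0.012 and 0.022 m and value of joint lever below 0.08 rad and linear speed of bracket below 0.02 m/s); the robot touches nothing.
It fails at once if a bystander is moved more than 30 mm (distance of any of bin_brass, bin_white, done_bracket, driver, tape, oil, mallet from where it was at the start of the episode above 0.03 m).
It also fails if it takes over 67 s, if anything falls off the work surface, if the arm or the gripper's body presses on something with over 40 N, if the wrist force passes 120 N, or if a joint passes its speed limit or range.

## Working session

There is one attempt and no reset: what is moved stays moved. The work goes in short steps, Python scripts to look and compute and a shell command to move; the robot and the scene stay as the last step left them, time stands still between calls to the robot, and variables do not carry over. Pictures are saved under pics/ and viewed, and the job is handed in when it is done.

```bash
ls -la; mkdir -p pics; python3 - <<'E'
from plant import *
import cv2,json
s=state(); print(s)
for n in("side","top"):
    f=grab_frame(n); cv2.imwrite(f"pics/{n}0.png",f["frame"][:,:,::-1]); print(n,{k:v for k,v in f.items() if k!="frame"})
E
```

```text
total 12
drwxr-xr-x  3 agent agent 4096 Dec  7 03:11 .
drwxr-xr-x 23 root  root  4096 Dec  7 03:11 ..
drwxr-xr-x  2 agent agent 4096 Dec  7 03:11 pics
{'time': 0.0, 'joint_pos': array([-1.37797399e+00,  5.33646071e-02,  1.61431217e+00,  1.50600535e-05,
        1.47597079e+00, -1.18993595e-01]), 'joint_vel': array([-2.09281184e-03,  9.56412018e-05, -9.65093812e-04,  3.11434427e-04,
        2.93216823e-03,  2.11595542e-03]), 'joint_efforts': array([-5.41773752e-04, -3.93679869e+01, -3.70176566e+01, -1.12606640e-04,
        7.24849873e-03,  3.41394966e-06]), 'tool_pos': array([ 0.19163031, -0.59424347,  0.23004735]), 'tool_rot': array([ 0.10977543, -0.10981846,  0.69925618, -0.69780373]), 'contact_force': array([ 0.4242984 , -0.07555069, -0.48765904]), 'ft_torque': array([ 0.01483227,  0.002662  , -0.0403515 ]), 'gripper_width': 0.9988685374128253}
side {'fx': 387.8239029826609, 'fy': 387.8239029826609, 'cx': 330.53364257139145, 'cy': 198.11355773843025, 'D': array([-0.08774866,  0.        ,  0.        ,  0.        ,  0.        ]), 'pose': array([[-0.95604384,  0.1474268 , -0.25346699,  0.27816569],
       [-0.29227155, -0.54872485,  0.78324861,  0.93797059],
       [-0.02361179,  0.82290119,  0.56769367,  0.81336927],
       [ 0.        ,  0.        ,  0.        ,  1.        ]])}
top {'fx': 433.3197624003431, 'fy': 433.3197624003431, 'cx': 322.7527986662316, 'cy': 197.6101145915749, 'D': array([0.02249627, 0.        , 0.        , 0.        , 0.        ]), 'pose': array([[-8.64536046e-03,  9.82589865e-01, -1.85586676e-01,
         3.65916068e-01],
       [-9.99962219e-01, -8.32720235e-03,  2.49376305e-03,
        -8.95001679e-03],
       [ 9.04928494e-04,  1.85601224e-01,  9.82624733e-01,
         1.38747479e+00],
       [ 0.00000000e+00,  0.00000000e+00,  0.00000000e+00,
         1.00000000e+00]])}
```

View pics/side0.png

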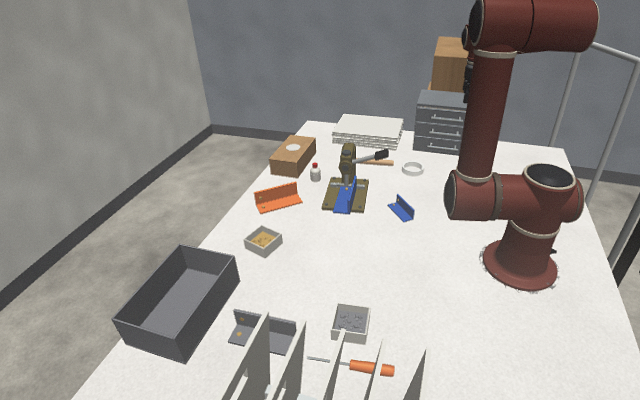

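View pics/top0.png

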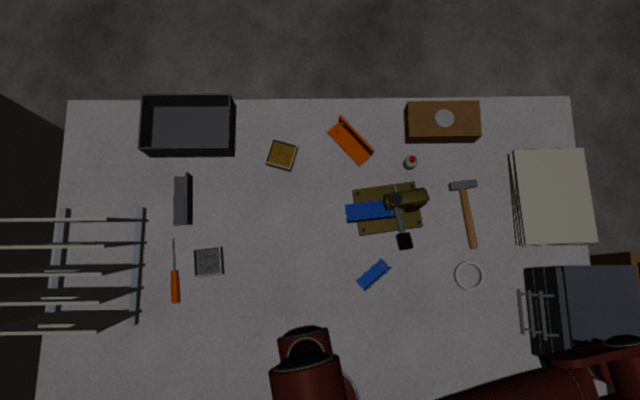

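```bash
cat > h.py <<'E'
import numpy as np, cv2
from plant import *
def pix(f,P):
    P=np.atleast_2d(np.array(P,float)); T=np.linalg.inv(f["pose"]); q=P@T[:3,:3].T+T[:3,3]; q=q*[1,-1,-1]
    K=np.array([[f["fx"],0,f["cx"]],[0,f["fy"],f["cy"]],[0,0,1]])
    return cv2.projectPoints(q,np.zeros(3),np.zeros(3),K,f["D"])[0][:,0]
def ray(f,uv,z):
    K=np.array([[f["fx"],0,f["cx"]],[0,f["fy"],f["cy"]],[0,0,1]])
    n=cv2.undistortPoints(np.array(uv,float).reshape(-1,1,2),K,f["D"])[:,0]
    d=np.c_[n[:,0],-n[:,1],-np.ones(len(n))]@f["pose"][:3,:3].T; o=f["pose"][:3,3]
    return o+d*((z-o[2])/d[:,2])[:,None]
def crop(f,name,x0,y0,w,h,k):
    im=f["frame"][y0:y0+h,x0:x0+w,::-1]; cv2.imwrite(name,cv2.resize(im,None,fx=k,fy=k,interpolation=cv2.INTER_CUBIC))
E
python3 - <<'E'
from h import *
import pickle
f=grab_frame("top"); g=grab_frame("side")
pickle.dump((f,g),open("f0.pkl","wb"))
crop(f,"pics/t1.png",335,170,100,90,8); crop(g,"pics/s1.png",310,130,100,90,8)
E
```

```text
(no output)
```

View pics/t1.png

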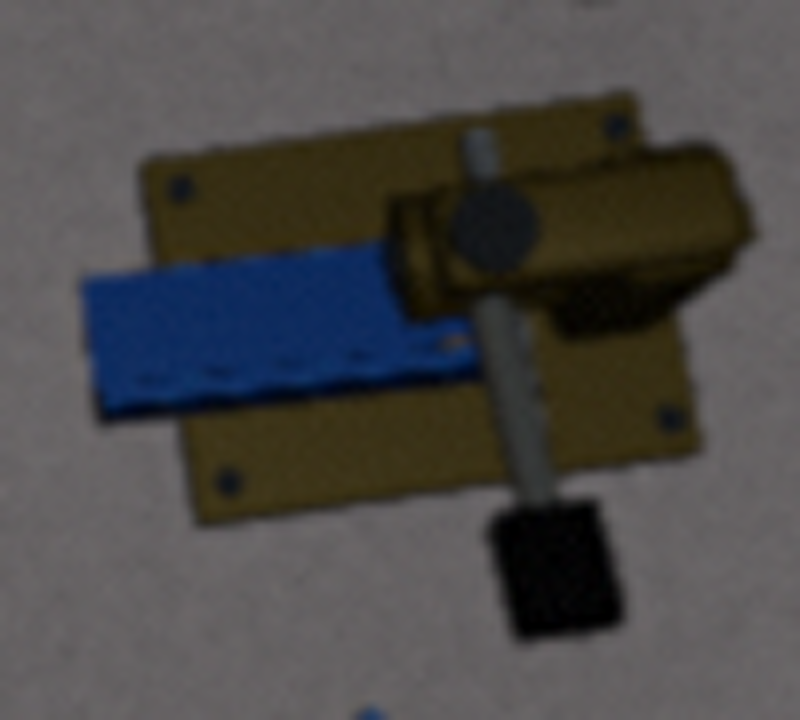

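View pics/s1.png

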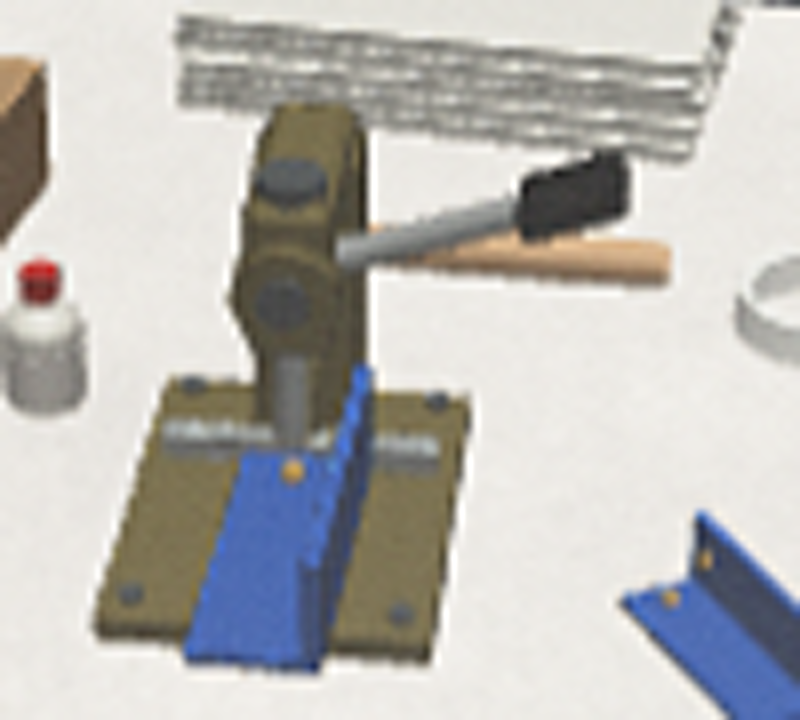

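```bash
cat > fit0.py <<'E'
from h import *
import pickle
from scipy.optimize import least_squares
f,g=pickle.load(open("f0.pkl","rb"))
t=lambda a,b:(335+(a+.5)/8-.5,170+(b+.5)/8-.5)
s=lambda a,b:(310+(a+.5)/8-.5,130+(b+.5)/8-.5)
PR=[(f,t(145,160),(-105,75,16)),(f,t(636,93),(100,75,16)),(f,t(703,452),(100,-75,16)),(f,t(200,522),(-105,-75,16)),
(g,s(170,380),(100,75,16)),(g,s(470,398),(100,-75,16)),(g,s(430,645),(-105,-75,16)),(g,s(97,627),(-105,75,16))]
def X(p,P):
    c,n=np.cos(p[2]),np.sin(p[2]);P=np.array(P)/1000.
    return np.array([p[0]+c*P[0]-n*P[1],p[1]+n*P[0]+c*P[1],P[2]+p[3]])
def fit(L,p0):
    n=len(p0)
    F=lambda p:np.concatenate([pix(c,X(np.r_[p,0][:4],P))[0]-uv for c,uv,P in L])
    r=least_squares(F,p0);print(np.round(r.x,4),np.degrees(r.x[2]));print(np.round(r.fun.reshape(-1,2),1).tolist());return r.x
p=fit(PR,[.42,-.2,-1.57])
BR=[(f,t(85,280),(-80,60,8)),(f,t(103,420),(-80,0,60)),(g,s(185,657),(-80,60,2)),(g,s(368,370),(80,0,60)),(g,s(293,470),(60,34,14))]
BR=[(c,uv,(P[0],P[1],P[2]+16)) for c,uv,P in BR]
b=fit(BR,[.4,-.1,-1.57])
ha=X(np.r_[b,0],(60,34,14));print("head_a",ha,"nose",p[:2], "d",np.hypot(*(ha[:2]-p[:2])))
c,n=np.cos(p[2]),np.sin(p[2]);d=b[:2]-p[:2];print("bracket in press",c*d[0]+n*d[1],-n*d[0]+c*d[1],b[2]-p[2])
print("pad up",X(np.r_[p,0],(0,-122,188)),"pad dn",X(np.r_[p,0],(0,-122,99)))
print("pix pad top pred",pix(f,X(np.r_[p,0],(0,-116,188))),pix(f,X(np.r_[p,0],(0,-122,188))),t(555,570), pix(g,X(np.r_[p,0],(0,-116,188))),s(575,180))
E
python3 fit0.py
```

```text
[ 0.5906 -0.2196 -1.4376] -82.36894131809423
[[-1.2, -0.1], [-0.1, -0.5], [0.1, 0.2], [-0.8, 0.5], [-0.1, -1.0], [0.4, -0.7], [0.5, -0.7], [-0.4, -1.7]]
[ 0.5503 -0.1674 -1.4427] -82.66113803761638
[[-1.1, 0.2], [0.4, -1.0], [0.5, 0.5], [0.6, -0.9], [0.0, -0.6]]
head_a [ 0.591734   -0.22258995  0.014     ] nose [ 0.59059594 -0.21959973] d 0.0031994599751470386
bracket in press -0.05705775494054598 -0.03296267520266208 -0.005099794819187764
pad up [ 0.46967641 -0.23580056  0.188     ] pad dn [ 0.46967641 -0.23580056  0.099     ]
pix pad top pred [[403.7527126  238.44950619]] [[404.13648664 240.60071141]] (403.9375, 240.8125) [[379.85772036 151.91035615]] (381.4375, 152.0625)
```

```bash
cat >> h.py <<'E'
from scipy.spatial.transform import Rotation as Ro
PP=np.array([0.5906,-0.2196]);YAW=-1.4376
ex=np.array([np.cos(YAW),np.sin(YAW)]);ey=np.array([-ex[1],ex[0]])
def W(x,y): return PP+x*ex+y*ey
def toP(w): d=np.array(w)[:2]-PP; return np.array([d@ex,d@ey])
def toolR(s=None):
    s=s or state(); w,x,y,z=s["tool_rot"]; return Ro.from_quat([x,y,z,w]).as_matrix()
def plan(target,jawdir=None):
    """shift in tool axes (cm) to reach world target from measured pose"""
    s=state();R=toolR(s);d=R.T@(np.array(target)-s["tool_pos"])*100
    print("t",s["time"],"pos",np.round(s["tool_pos"],4),"press",np.round(toP(s["tool_pos"])*1000,1),"dcm",np.round(d,2))
    if jawdir is not None:
        z=R[:,2];a=np.degrees(np.arctan2(jawdir[1],jawdir[0])-np.arctan2(z[1],z[0]));a=(a+90)%180-90
        print("turn world z deg",a," => twist about tool y (down):",-a)
    return d
E
python3 - <<'E'
from h import *
print(np.round(toolR(),3))
w=W(0,-.122); plan([w[0],w[1],.21],np.r_[ey,0])
E
```

```text
[[-0.952 -0.     0.307]
 [-0.307  0.001 -0.952]
 [-0.    -1.    -0.001]]
t 0.2 pos [ 0.1916 -0.5945  0.2305] press [ 318.6 -445.2] dcm [-37.47   2.09 -25.61]
turn world z deg 79.76789192383961  => twist about tool y (down): -79.76789192383961
```

```bash
python3 -m crank '[[[-1,0,-0.5,0,-10],[-1,0,-0.5,0,-10],[-1,0,-0.5,0,-10],[-1,0,-0.5,0,-10],[-1,0,-0.5,0,-10],[-1,0,-0.5,0,-10],[-1,0,-0.5,0,-10],[-1,0,0,0,-9.8]]]'; python3 - <<'E'
from h import *
print(np.round(toolR(),3),state()["joint_pos"])
w=W(0,-.122); plan([w[0],w[1],.25],np.r_[ey,0])
E
```

```text
time: 1.2
tool_pos: [0.1917, -0.595, 0.2666]
tool_rot: [-0.534, 0.534, -0.464, 0.464]
contact_force: [0.6, -0.2, -0.8]
gripper_width: -0.0
[[ 0.139  0.     0.99 ]
 [-0.99  -0.     0.139]
 [ 0.001 -1.     0.   ]] [-1.37800497e+00  3.41193686e-02  1.57336629e+00  3.43710516e-06
  1.53360255e+00 -1.51744575e+00]
t 1.2 pos [ 0.1917 -0.595   0.2666] press [ 319.1 -445.2] dcm [-31.7    1.65  32.52]
turn world z deg -0.3577740189353449  => twist about tool y (down): 0.3577740189353449
```

```bash
python3 -m crank '[[[-1,-4,0,4.1,0.4],[-1,-4,0,4.1,0],[-1,-4,0,4.1,0],[-1,-4,0,4.1,0],[-1,-4,0,4.1,0],[-1,-4,0,4.1,0],[-1,-4,0,4.1,0],[-1,-3.7,0,3.8,0]]]'; python3 - <<'E'
from h import *
w=W(0,-.122); plan([w[0],w[1],.25],np.r_[ey,0])
E
```

```text
time: 2.2
tool_pos: [0.4746, -0.2372, 0.2663]
tool_rot: [0.531, -0.531, 0.467, -0.467]
contact_force: [1.1, -0.0, 0.5]
gripper_width: 0.006
t 2.2 pos [ 0.4746 -0.2372  0.2663] press [   2.1 -117.3] dcm [-0.21  1.62 -0.47]
turn world z deg 0.3451811392455113  => twist about tool y (down): -0.3451811392455113
```

```bash
python3 -m crank '[[[-1,-0.2,2,-0.5,0],[-1,0,2.5,0,0],[-1,0,2,0,0],[-1,0,1.5,0,0],[-1,0,1.5,0,0],[-1,0,1.5,0,0],[-1,0,1.2,0,0],[-1,0,0,0,0]]]'; python3 - <<'E'
from h import *
plan([0,0,0.099])
f=grab_frame("top"); g=grab_frame("side")
crop(f,"pics/t2.png",335,170,100,90,8); crop(g,"pics/s2.png",310,130,100,90,8)
E
```

```text
time: 3.2
tool_pos: [0.4681, -0.2377, 0.1433]
tool_rot: [-0.531, 0.531, -0.468, 0.467]
contact_force: [-2.7, 0.1, 4.7]
gripper_width: 0.0
t 3.2 pos [ 0.4681 -0.2377  0.1433] press [   1.6 -123.8] dcm [-29.49   4.5  -43.43]
```

View pics/s2.png

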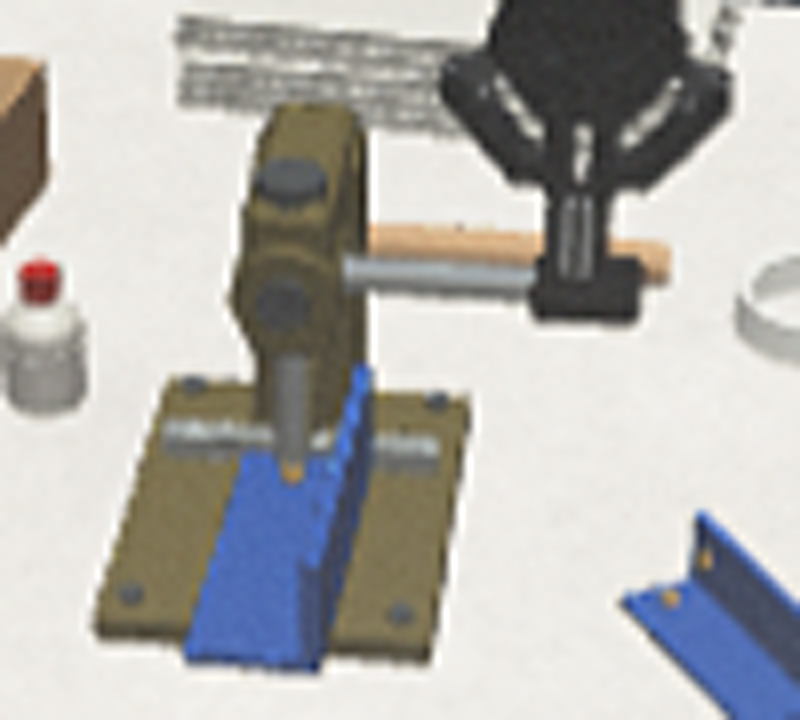

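The lever is about half down, with the fingers seated on the pad at crop (585,290) and the ram at the rivet at (290,470). I'll keep pressing.

```bash
python3 -m crank '[[[-1,0,1,0,0],[-1,0,1,0,0],[-1,0,0.8,0,0],[-1,0,0.6,0,0],[-1,0,0.4,0,0],[-1,0,0.4,0,0],[-1,0,0.3,0,0],[-1,0,0,0,0]]]'; python3 - <<'E'
from h import *
plan([0,0,0.099])
f=grab_frame("top"); g=grab_frame("side")
crop(f,"pics/t3.png",335,170,100,90,8); crop(g,"pics/s3.png",310,130,100,90,8)
E
```

```text
time: 4.3
tool_pos: [0.4727, -0.238, 0.1036]
tool_rot: [0.533, -0.529, 0.464, -0.47]
contact_force: [2.3, 5.0, 15.5]
gripper_width: 0.001
t 4.3 pos [ 0.4727 -0.238   0.1036] press [   2.5 -119.3] dcm [-2.958e+01 -4.000e-02 -4.389e+01]
```

View pics/s3.png

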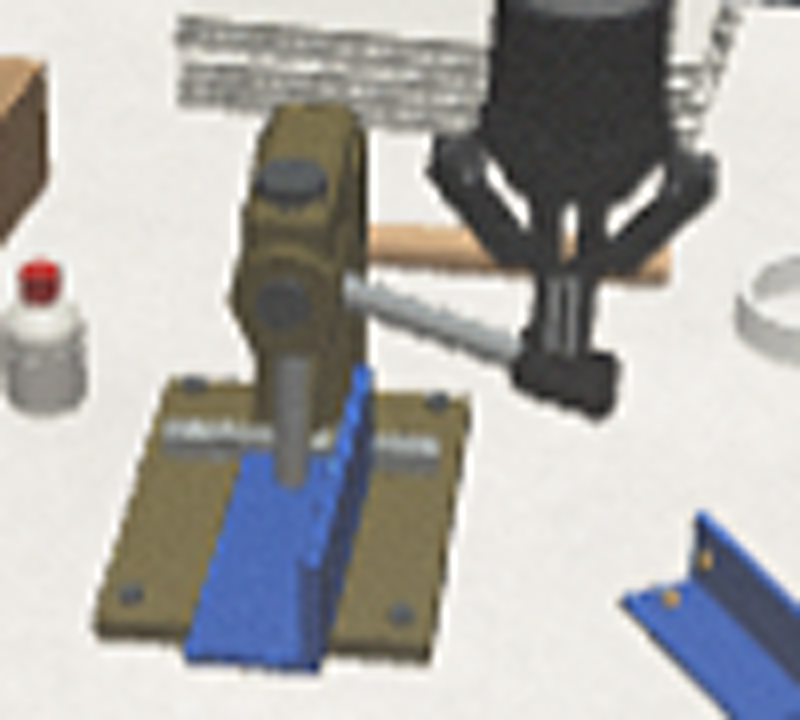

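The lever is nearly down, with a contact force of 15 N. I'll push a little further to reach the stop.

```bash
python3 -m crank '[[[-1,0,0.4,0,0],[-1,0,0.3,0,0],[-1,0,0.2,0,0],[-1,0,0,0,0],[-1,0,0,0,0]]]'; python3 - <<'E'
from h import *
plan([0,0,0.099])
E
```

```text
time: 5.03
tool_pos: [0.4739, -0.2381, 0.1013]
tool_rot: [0.533, -0.528, 0.464, -0.47]
contact_force: [-10.5, 15.5, 47.4]
gripper_width: -0.002
t 5.025 pos [ 0.4739 -0.2381  0.1013] press [   2.8 -118.1] dcm [-29.64  -0.27 -43.98]
```

```bash
python3 -m crank '[[[-1,0,-2,0,0],[-1,0,-2,0,0],[-1,0,-2,0,0],[-1,0,-2,0,0],[-1,0,-2,0,0],[0,0,-3,0,0],[0,0,-3,0,0],[0,0,0,0,0]]]'; python3 - <<'E'
from h import *
w=W(-.097,-.029); plan([w[0],w[1],0.12],np.r_[ey,0])
g=grab_frame("side")
crop(g,"pics/s4.png",310,130,100,90,8)
E
```

```text
time: 6.02
tool_pos: [0.4693, -0.2383, 0.2532]
tool_rot: [0.531, -0.531, 0.466, -0.469]
contact_force: [0.2, -0.4, 0.9]
gripper_width: 0.499
t 6.025 pos [ 0.4693 -0.2383  0.2532] press [   2.4 -122.7] dcm [-10.04  13.32   9.27]
turn world z deg 0.3687903946411808  => twist about tool y (down): -0.3687903946411808
```

View pics/s4.png

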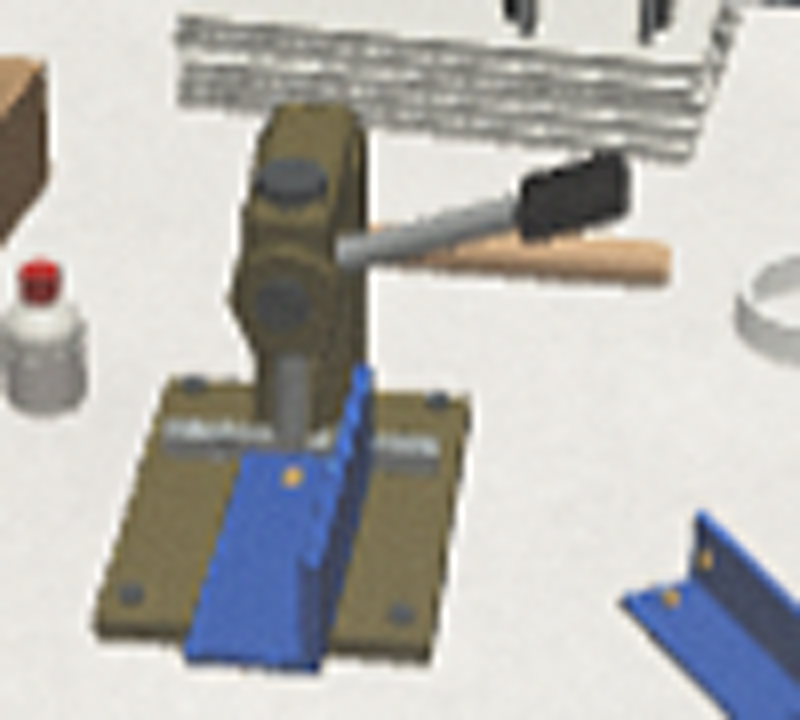

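The rivet head now sits lower, at crop (291,477) against (293,470) before. The lever is back up. Next I'll grasp flange B.

```bash
python3 -m crank '[[[0,-5,0,0,0],[0,-5,0,3,0],[0,0,2,4,0],[0,0,5,2.3,0],[0,0,5,0,0],[0,0,1.3,0,0],[0,0,0,0,0]]]'; python3 - <<'E'
from h import *
w=W(-.097,-.029); plan([w[0],w[1],0.037],np.r_[ey,0])
g=grab_frame("side")
crop(g,"pics/s5.png",310,130,100,90,8)
E
```

```text
time: 6.95
tool_pos: [0.547, -0.1265, 0.1161]
tool_rot: [-0.53, 0.531, -0.468, 0.466]
contact_force: [0.1, -0.1, 0.3]
gripper_width: 0.499
t 6.95 pos [ 0.547  -0.1265  0.1161] press [-98.1 -30.8] dcm [0.12 7.91 0.2 ]
turn world z deg 0.37814293532875354  => twist about tool y (down): -0.37814293532875354
```

View pics/s5.png

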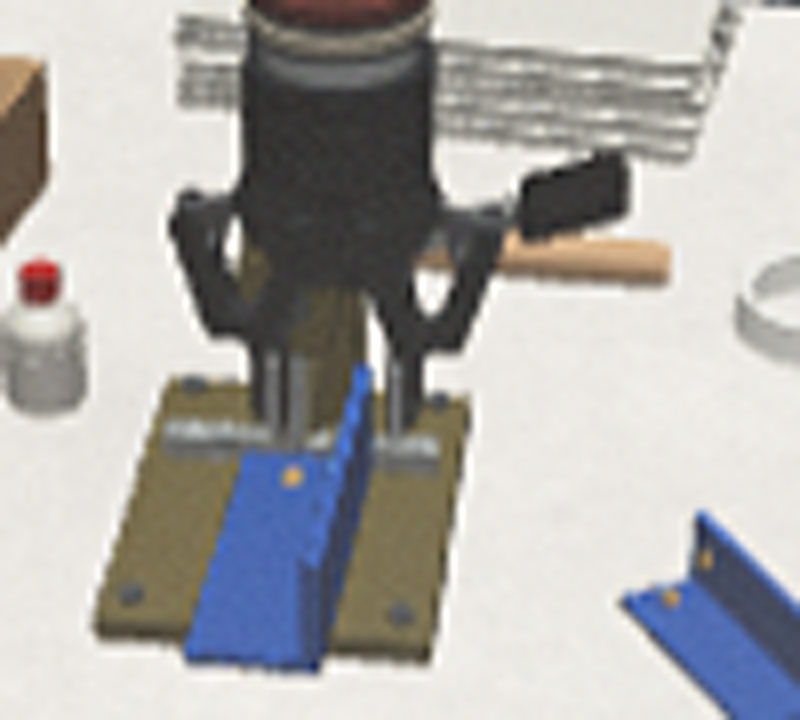

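```bash
python3 -m crank '[[[0,0,2.6,0.2,-0.4],[0,0,2.6,0,0],[0,0,2.6,0,0],[-1,0,0.1,0,0],[-1,0,0,0,0],[-1,0,0,0,0],[-1,0,0,0,0],[-1,0,0,0,0]]]'; python3 - <<'E'
from h import *
w=W(-.097,-.029); plan([w[0],w[1],0.037],np.r_[ey,0])
g=grab_frame("side")
crop(g,"pics/s6.png",310,130,100,90,8)
E
```

```text
time: 8.0
tool_pos: [0.5517, -0.1272, 0.0408]
tool_rot: [0.533, -0.532, 0.464, -0.467]
contact_force: [-0.9, 0.6, 7.1]
gripper_width: 0.087
t 8.0 pos [ 0.5517 -0.1272  0.0408] press [-96.8 -26.2] dcm [-0.02  0.38 -0.28]
turn world z deg -0.03424143803012214  => twist about tool y (down): 0.03424143803012214
```

View pics/s6.png

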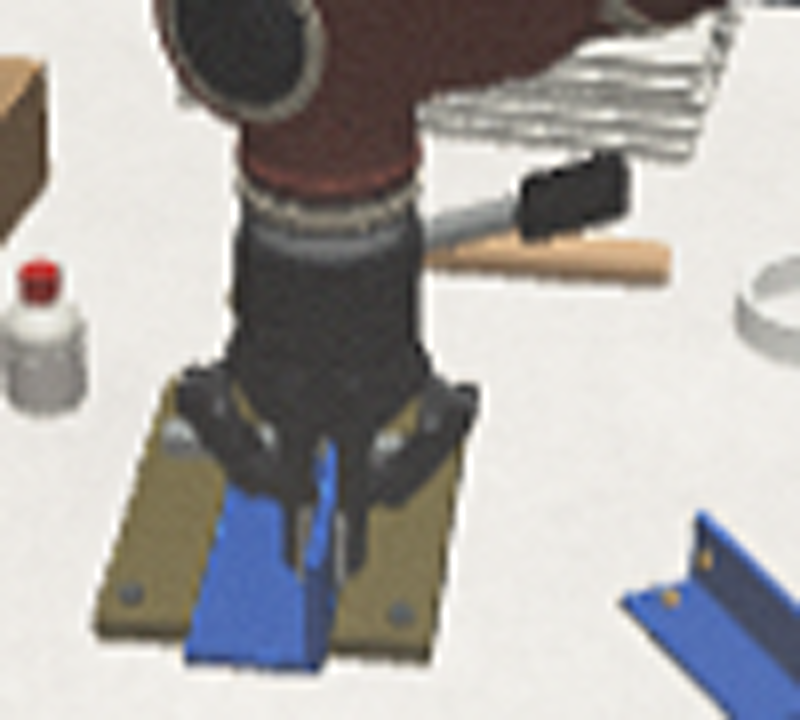

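```bash
python3 -m crank '[[[-1,0,-0.5,0,0],[-1,0,-0.5,0,0],[-1,-3,0,0,0],[-1,-4,0,0,0],[-1,-4,0,0,0],[-1,-4,0,0,0],[-1,-3,0,0,0],[-1,-2,0,0,0]]]'; python3 - <<'E'
from h import *
plan([0,0,0.025],np.r_[ey,0])
f=grab_frame("top");g=grab_frame("side")
crop(g,"pics/s7.png",240,130,200,150,4)
crop(f,"pics/t7.png",240,130,200,150,4)
E
```

```text
time: 9.05
tool_pos: [0.5227, 0.0732, 0.0481]
tool_rot: [-0.533, 0.533, -0.465, 0.465]
contact_force: [0.2, 0.6, -1.5]
gripper_width: 0.081
t 9.05 pos [0.5227 0.0732 0.0481] press [-299.2  -28.4] dcm [  0.22   2.34 -52.78]
turn world z deg -0.10308752370347918  => twist about tool y (down): 0.10308752370347918
```

View pics/s7.png

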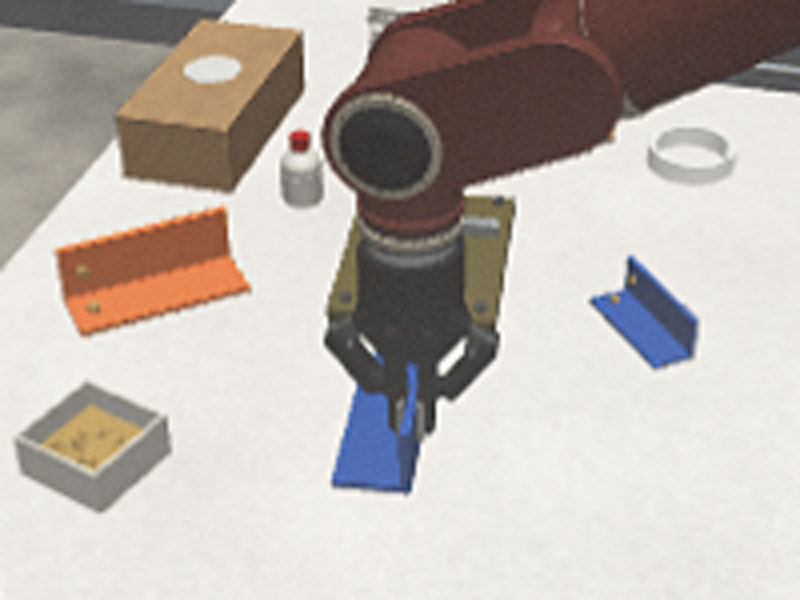

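View pics/t7.png

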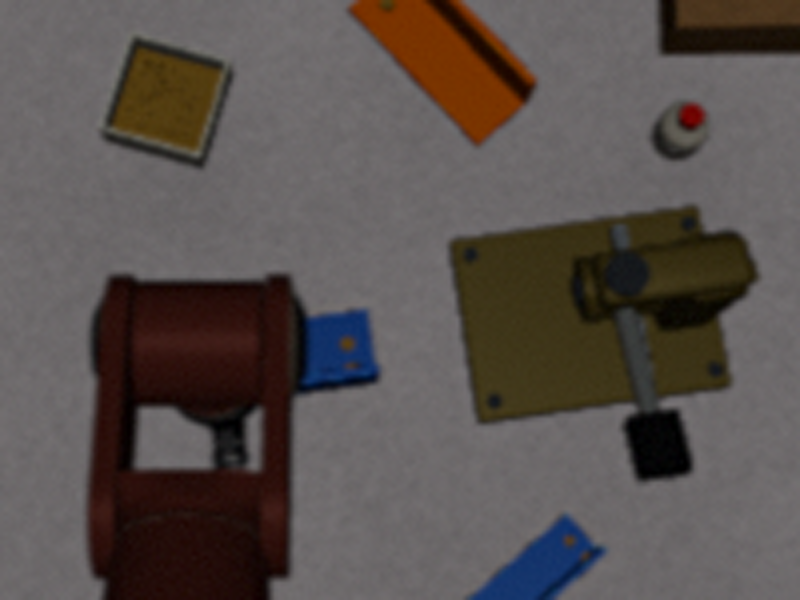

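```bash
python3 -m crank '[[[-1,0,0.8,0,0],[-1,0,0.8,0,0],[-1,0,0.7,0,0],[-1,0,0,0,0],[-0.3,0,0,0,0],[-0.3,0,0,0,0],[-0.3,0,0,0,0]]]'; python3 - <<'E'
from h import *
plan([0,0,0.025],np.r_[ey,0])
E
```

```text
time: 10.02
tool_pos: [0.5236, 0.0717, 0.0255]
tool_rot: [0.532, -0.532, 0.465, -0.466]
contact_force: [0.3, -0.3, -0.3]
gripper_width: 0.351
t 10.025 pos [0.5236 0.0717 0.0255] press [-297.6  -27.7] dcm [ 1.200e-01  2.000e-02 -5.285e+01]
turn world z deg -0.033897654715119074  => twist about tool y (down): 0.033897654715119074
```

```bash
python3 -m crank '[[[-0.3,0,-4,0,0],[-0.3,0,-4,0,0],[-0.3,0,-2,0,0],[-1,4,0,3,0],[-1,0,0,0,0],[-1,0,3,0,0],[-1,0,3,0,0],[-1,0,0,0,0]]]'; python3 - <<'E'
from h import *
plan([0,0,0.044],np.r_[ey,0])
f=grab_frame("top");g=grab_frame("side")
import pickle; pickle.dump((f,g),open("f1.pkl","wb"))
crop(g,"pics/s8.png",240,130,200,150,4)
crop(f,"pics/t8.png",240,130,200,150,4)
E
```

```text
time: 11.02
tool_pos: [0.5549, 0.0367, 0.0615]
tool_rot: [-0.531, 0.534, -0.468, 0.463]
contact_force: [-0.2, 0.2, 0.1]
gripper_width: 0.001
t 11.025 pos [0.5549 0.0367 0.0615] press [-258.8   -1.3] dcm [ -3.77   2.2  -55.47]
turn world z deg -0.04824490365840006  => twist about tool y (down): 0.04824490365840006
```

View pics/s8.png

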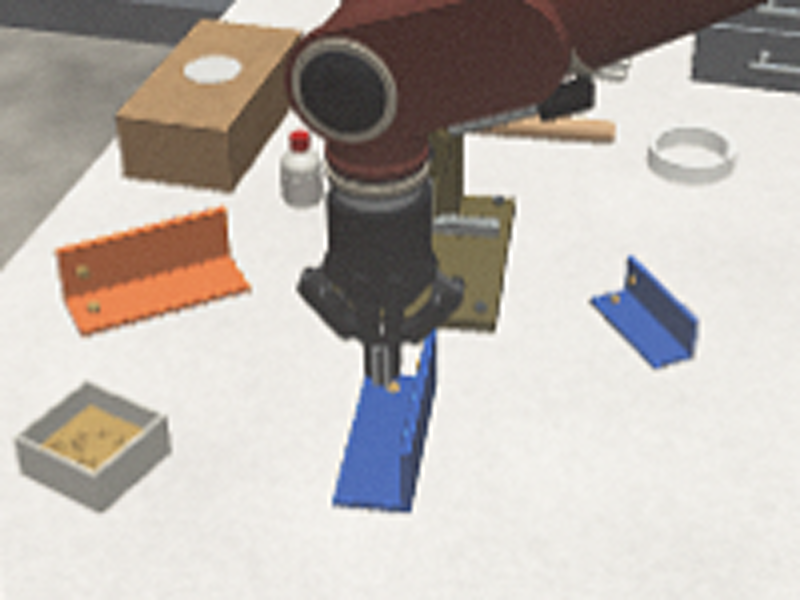

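The bracket lies flat on the table, with its near end at crop (372,505). The shut fingers are inside the L. Next I'll lower them and push B over.

```bash
python3 -m crank '[[[-1,0,1.8,0,0],[-1,0,0,-0.8,0],[-1,0,0,-1,0],[-1,0,0,-1,0],[-1,0,0,-1,0],[-1,0,0,-1,0],[-1,0,0,0,0]]]'; python3 - <<'E'
from h import *
plan([0,0,0.044],np.r_[ey,0])
g=grab_frame("side")
crop(g,"pics/s9.png",240,130,200,150,4)
E
```

```text
time: 12.0
tool_pos: [0.5101, 0.0296, 0.0473]
tool_rot: [-0.532, 0.532, -0.466, 0.465]
contact_force: [-0.5, 0.4, 0.5]
gripper_width: 0.003
t 12.0 pos [0.5101 0.0296 0.0473] press [-257.7  -46.6] dcm [ -3.86   0.34 -50.95]
turn world z deg -0.021978329302442035  => twist about tool y (down): 0.021978329302442035
```

View pics/s9.png

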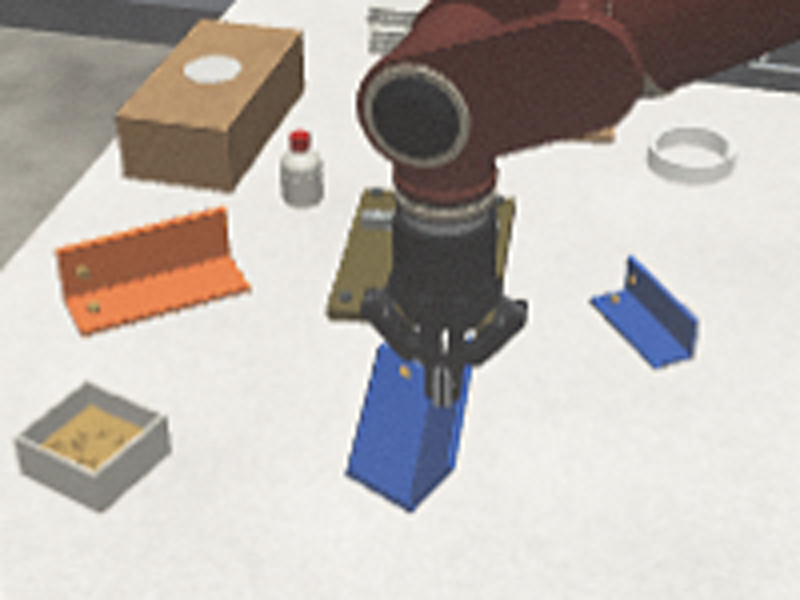

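The bracket is tipping about its bend, which stays at crop (410,508). I'll keep pushing until it falls over.

```bash
python3 -m crank '[[[-1,0,0,-1,0],[-1,0,0,-1,0],[-1,0,0,-1,0],[-1,0,0,-0.5,0],[-1,0,0,0,0],[-1,0,0,0,0]]]'; python3 - <<'E'
from h import *
plan([0,0,0.044],np.r_[ey,0])
g=grab_frame("side")
crop(g,"pics/s10.png",240,130,200,150,4)
E
```

```text
time: 12.8
tool_pos: [0.4765, 0.025, 0.0475]
tool_rot: [0.532, -0.532, 0.465, -0.466]
contact_force: [-0.3, -0.4, 0.6]
gripper_width: -0.002
t 12.8 pos [0.4765 0.025  0.0475] press [-257.6  -80.6] dcm [ -3.88   0.33 -47.56]
turn world z deg -0.030401406023756294  => twist about tool y (down): 0.030401406023756294
```

View pics/s10.png

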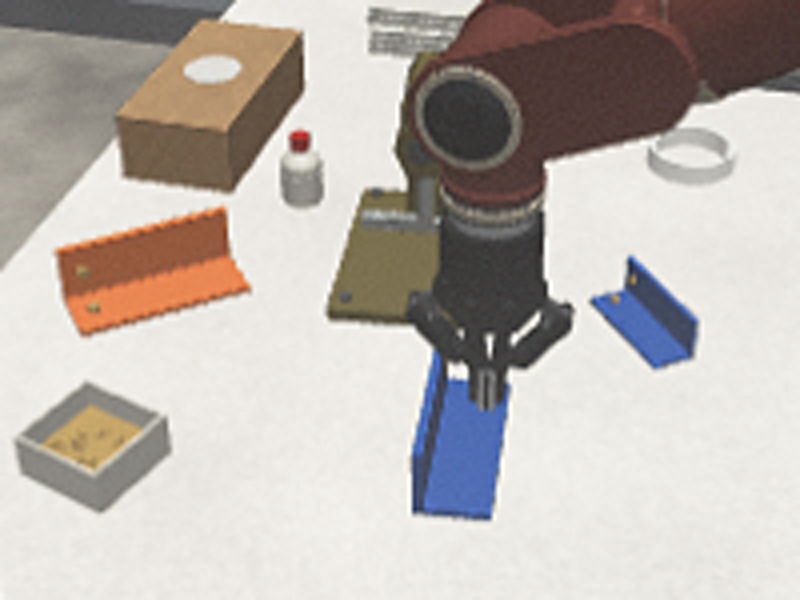

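It has fallen onto B, and A is upright at crop (430,430). I'll raise, open and measure.

```bash
python3 -m crank '[[[-1,0,-4,0,0],[-1,0,-4,0,0],[0,0,-4,0,0],[0,-4,0,0,0],[0,0,0,0,0]]]'; python3 - <<'E'
from h import *
import pickle
plan([0,0,0.044],np.r_[ey,0])
f=grab_frame("top");g=grab_frame("side")
pickle.dump((f,g),open("f2.pkl","wb"))
crop(g,"pics/s11.png",320,200,100,75,8)
crop(f,"pics/t11.png",240,180,100,75,8)
E
```

```text
time: 13.48
tool_pos: [0.4712, 0.066, 0.1681]
tool_rot: [0.533, -0.533, 0.464, -0.465]
contact_force: [-0.7, 0.4, -0.1]
gripper_width: 0.5
t 13.475 pos [0.4712 0.066  0.1681] press [-299.   -80.4] dcm [  0.13  12.34 -47.59]
turn world z deg -0.1918973830674986  => twist about tool y (down): 0.1918973830674986
```

View pics/s11.png

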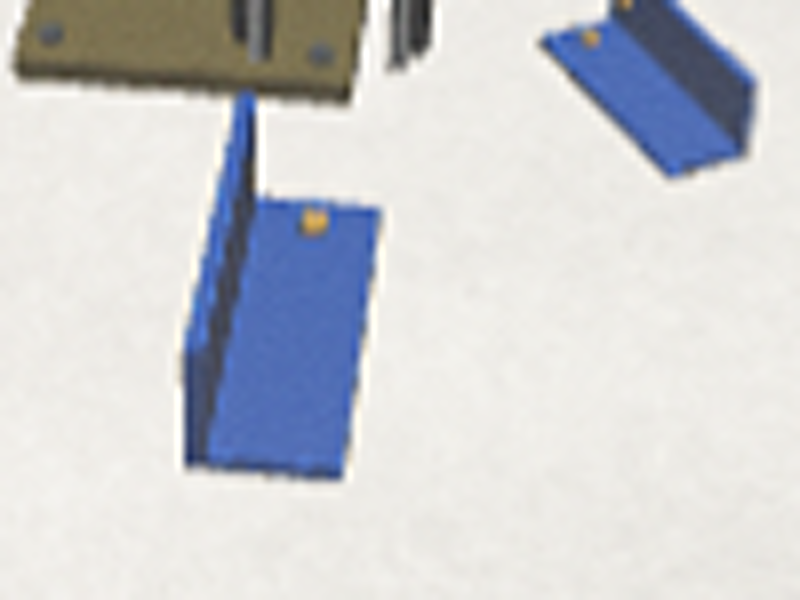

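View pics/t11.png

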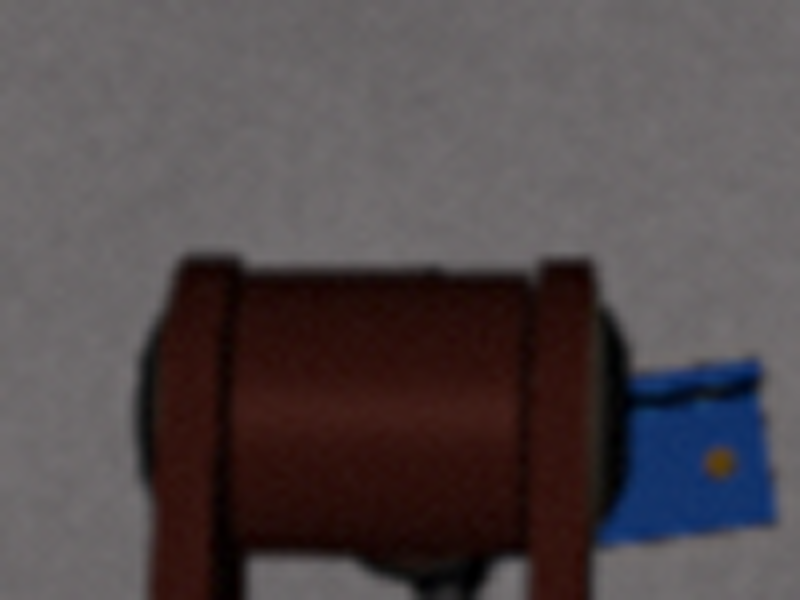

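```bash
cat > fit2.py <<'E'
from h import *
import pickle
from scipy.optimize import least_squares
f,g=pickle.load(open("f2.pkl","rb"))
t=lambda a,b:(240+(a+.5)/8-.5,180+(b+.5)/8-.5)
s=lambda a,b:(320+(a+.5)/8-.5,200+(b+.5)/8-.5)
def X(p,P):
    c,n=np.cos(p[2]),np.sin(p[2]);P=np.array(P)/1000.
    return np.array([p[0]+c*P[0]-n*P[1],p[1]+n*P[0]+c*P[1],P[2]])
def fit(L,p0):
    F=lambda p:np.concatenate([pix(c,X(p,P))[0]-uv for c,uv,P in L])
    r=least_squares(F,p0);print(np.round(r.x,4),np.degrees(r.x[2]));print(np.round(r.fun.reshape(-1,2),1).tolist());return r.x
b=fit([(g,s(187,467),(-80,0,0)),(g,s(342,478),(-80,-60,0)),(g,s(187,345),(-80,0,60)),(g,s(380,208),(80,-60,8)),(g,s(315,219),(60,-34,14)),
 (f,t(760,362),(80,0,60)),(f,t(775,522),(80,-60,8)),(f,t(720,463),(60,-34,14))],[.5,.02,-1.44])
print("bend in press",toP(b)*1000,"head_b",toP(X(b,(60,-34,14)))*1000,"rel yaw",np.degrees(b[2]-YAW))
gp=X(b,(-40,-4,0)); print("grip pt press",toP(gp)*1000)
jd=np.array([-np.sin(b[2]),np.cos(b[2]),0]);plan([gp[0],gp[1],.025],jd)
E
python3 fit2.py
```

```text
[ 0.5227  0.0315 -1.4434] -82.69814412131672
[[-0.2, 0.1], [0.2, 0.7], [-0.3, 0.3], [0.5, -0.7], [0.2, -0.4], [-0.0, -0.6], [0.3, 0.1], [-0.2, 0.0]]
bend in press [-257.90682563  -33.99288865] head_b [-198.10348472  -68.33761774] rel yaw -0.32973149330957524
grip pt press [-297.92918273  -37.76262767]
t 13.575 pos [0.4708 0.0647 0.167 ] press [-297.7  -81. ] dcm [-0.02 14.2   4.33]
turn world z deg -0.4188154374010793  => twist about tool y (down): 0.4188154374010793
```

```bash
python3 -m crank '[[[0,0,0,4.3,0],[0,0,3.5,0,0.4],[0,0,5,0,0],[0,0,5,0,0],[0,0,0.2,0,0],[0,0,0,0,0]]]'; python3 - <<'E'
from h import *
w=W(-.298,-.0378); plan([w[0],w[1],.03])
E
```

```text
time: 14.32
tool_pos: [0.5144, 0.07, 0.0314]
tool_rot: [0.531, -0.53, 0.467, -0.468]
contact_force: [0.0, -0.3, 0.8]
gripper_width: 0.499
t 14.325 pos [0.5144 0.07   0.0314] press [-297.1  -37.1] dcm [-0.09  0.14 -0.08]
```

```bash
python3 -m crank '[[[-1,0,0,0,0],[-1,0,0,0,0],[-1,0,0,0,0],[-1,0,0,0,0],[-1,0,-1.3,0,0],[-1,0,-1.4,0,0],[-1,0,0,0,0]]]'; python3 - <<'E'
from h import *
w=W(-.298,-.0378); plan([w[0],w[1],.03],np.r_[ey,0])
f=grab_frame("top");g=grab_frame("side")
crop(g,"pics/s12.png",320,180,100,75,8)
E
```

```text
time: 15.2
tool_pos: [0.5149, 0.0705, 0.0594]
tool_rot: [0.532, -0.53, 0.466, -0.468]
contact_force: [-0.4, -0.3, -1.6]
gripper_width: 0.081
t 15.2 pos [0.5149 0.0705 0.0594] press [-297.5  -36.5] dcm [-0.05  2.93 -0.14]
turn world z deg 0.3630242981716236  => twist about tool y (down): -0.3630242981716236
```

View pics/s12.png

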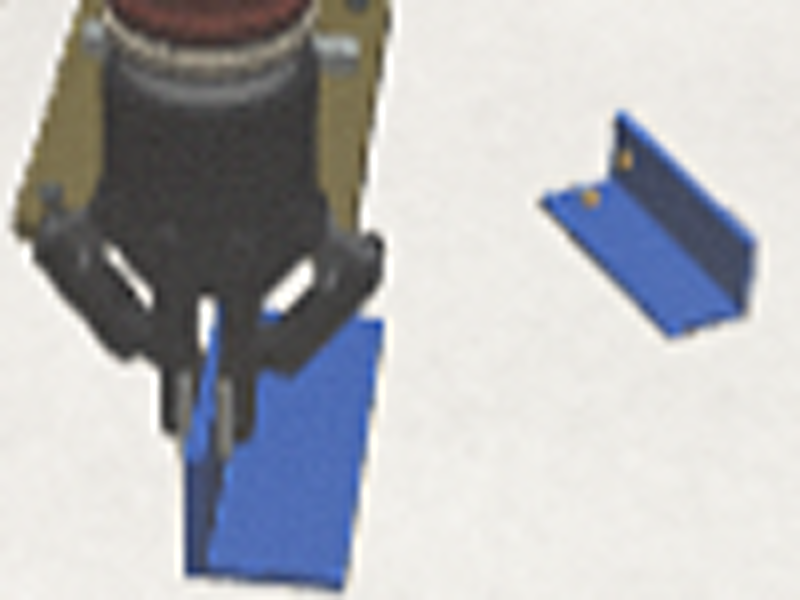

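```bash
python3 - <<'E'
from h import *
f=grab_frame("side")
b=np.array([.5227,.0315,-1.4434])
def X(p,P):
    c,n=np.cos(p[2]),np.sin(p[2]);P=np.array(P)/1000.
    return np.array([p[0]+c*P[0]-n*P[1],p[1]+n*P[0]+c*P[1],P[2]])
for h in (20,24,28,32):
    q=pix(f,[X(b,(80,-60,8+h)),X(b,(-80,-60,h)),X(b,(-80,0,h)),X(b,(-80,0,60+h))]); print(h,np.round((q-[320,180])*8,0).tolist())
E
python3 -m crank '[[[-1,0,0,3.4,0],[-1,2,0,3.4,0],[-1,3,0,0,0],[-1,3,0,0,0],[-1,0,0.2,0,0],[-1,0,0,0,0]]]'; python3 - <<'E'
from h import *
plan([.5,0,.054],np.r_[ey,0])
f=grab_frame("top");g=grab_frame("side")
crop(g,"pics/s13.png",310,150,100,75,8)
E
```

```text
20 [[382.0, 321.0], [342.0, 600.0], [182.0, 585.0], [181.0, 462.0]]
24 [[382.0, 313.0], [342.0, 592.0], [182.0, 577.0], [181.0, 454.0]]
28 [[383.0, 306.0], [342.0, 584.0], [182.0, 569.0], [181.0, 445.0]]
32 [[383.0, 298.0], [343.0, 576.0], [181.0, 561.0], [181.0, 437.0]]
time: 16.1
tool_pos: [0.5903, 0.0001, 0.0543]
tool_rot: [-0.53, 0.531, -0.468, 0.467]
contact_force: [-0.5, -0.0, -1.4]
gripper_width: 0.082
t 16.1 pos [5.903e-01 1.000e-04 5.430e-02] press [-217.8   28.9] dcm [-1.13  0.05 -8.96]
turn world z deg 0.37793403196373276  => twist about tool y (down): -0.37793403196373276
```

View pics/s13.png

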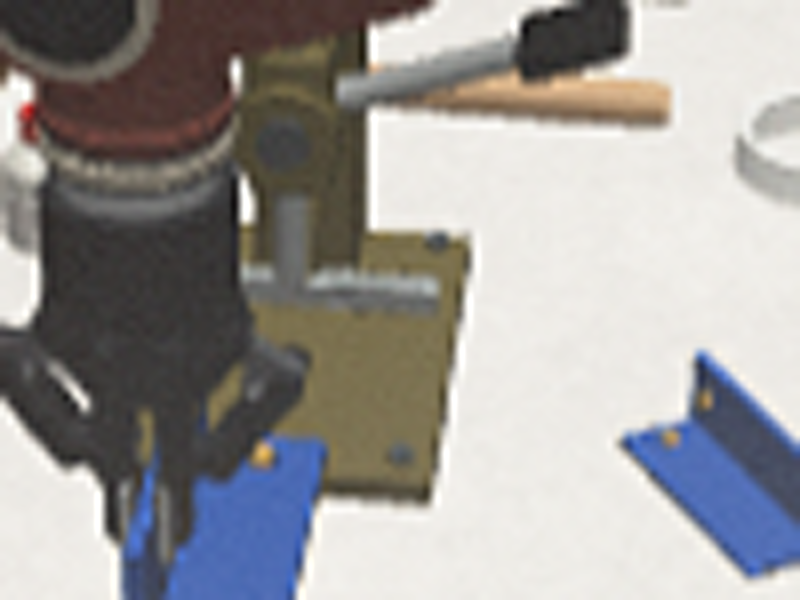

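```bash
python3 -m crank '[[[-1,0,-0.4,0.2,-0.4],[-1,2,0,0,0],[-1,3,0,0,0],[-1,2,0,0,0],[-1,0,0,0,0]]]'; python3 - <<'E'
from h import *
plan([.5,0,.054],np.r_[ey,0])
f=grab_frame("top");g=grab_frame("side")
crop(g,"pics/s14.png",310,130,100,75,8)
crop(f,"pics/t14.png",335,170,100,75,8)
E
```

```text
time: 16.82
tool_pos: [0.6027, -0.0711, 0.0595]
tool_rot: [0.532, -0.532, 0.466, -0.466]
contact_force: [-0.4, -0.0, -1.8]
gripper_width: 0.081
t 16.825 pos [ 0.6027 -0.0711  0.0595] press [-145.6   31.7] dcm [-8.4   0.55 -9.25]
turn world z deg 0.10594477552656656  => twist about tool y (down): -0.10594477552656656
```

View pics/s14.png

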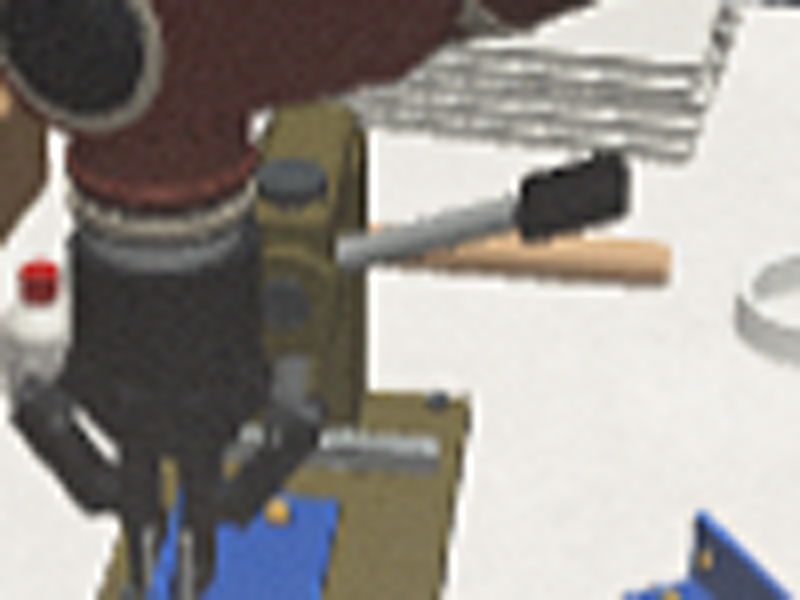

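View pics/t14.png

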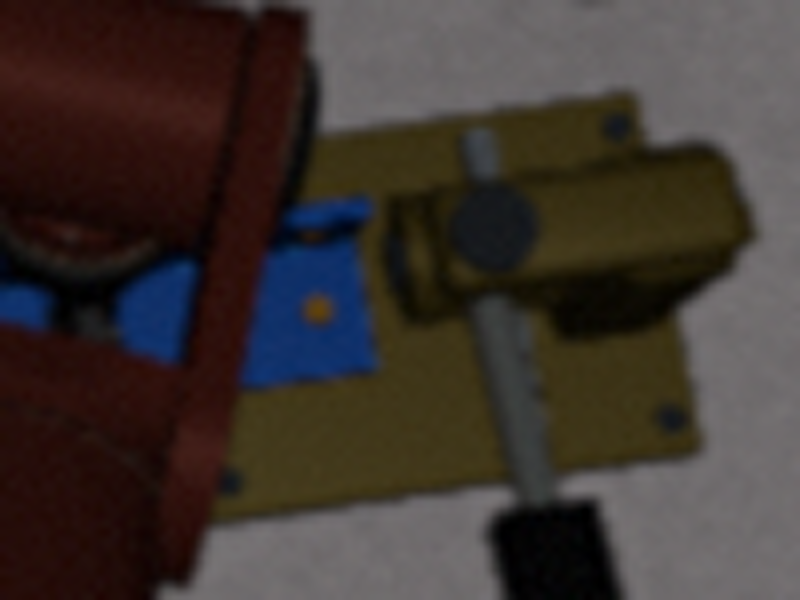

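```bash
python3 - <<'E'
from h import *
f=grab_frame("top");g=grab_frame("side")
for z in (.036,):
  print(toP(ray(f,[335+318.5/8-.5,170+310.5/8-.5],z)[0])*1000, toP(ray(g,[310+277.5/8-.5,130+507.5/8-.5],z)[0])*1000)
E
```

```text
[-44.96381652   0.76382545] [-41.00539367   2.24371792]
```

```bash
python3 -m crank '[[[-1,2,0,0,0],[-1,2,0,0,0],[-1,0.6,0,0,0],[-1,0,0,0,0],[-1,0,0.6,0,0],[-1,0,0.6,0,0],[-1,0,0,0,0]]]'; python3 - <<'E'
from h import *
plan([.5,0,.0474],np.r_[ey,0])
f=grab_frame("top");g=grab_frame("side")
crop(g,"pics/s15.png",310,130,100,75,8)
crop(f,"pics/t15.png",335,170,100,75,8)
E
```

```text
time: 17.9
tool_pos: [0.6088, -0.1146, 0.0487]
tool_rot: [-0.532, 0.533, -0.465, 0.465]
contact_force: [-3.9, 1.6, 8.0]
gripper_width: 0.081
t 17.9 pos [ 0.6088 -0.1146  0.0487] press [-101.6   31.9] dcm [-12.81   0.13  -9.24]
turn world z deg -0.06869842261697556  => twist about tool y (down): 0.06869842261697556
```

View pics/s15.png

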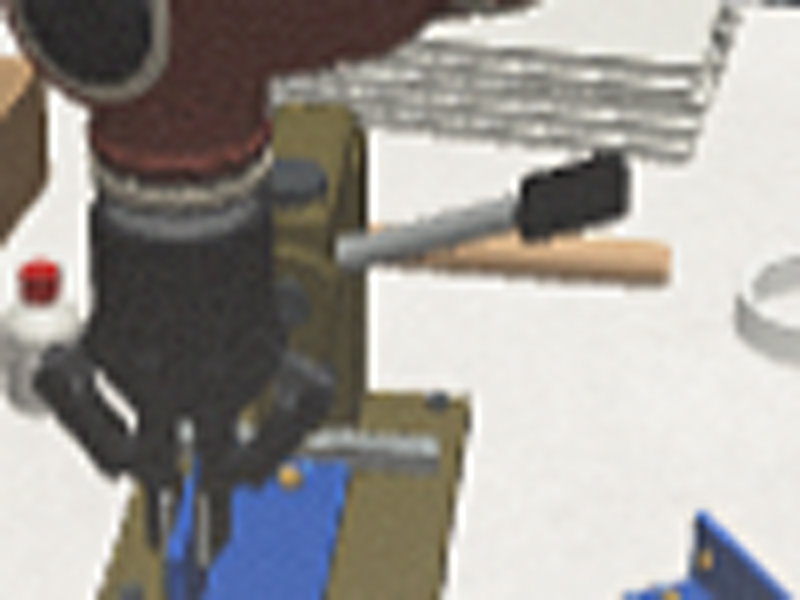

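The bracket is in contact with the bed (8 N) and the rivet is at the ram, crop (290,477). I'll release and back up.

```bash
python3 -m crank '[[[-0.3,0,0,0,0],[-0.3,0,0,0,0],[-0.3,0,0,0,0],[-0.3,0,-3,0,0],[-0.3,0,-4,0,0],[-0.3,0,-5,0,0],[-1,-3,-5,0,0],[-1,0,-5,0,0]]]'; python3 - <<'E'
from h import *
import pickle
w=W(-.002,-.122);plan([w[0],w[1],.26],np.r_[ey,0])
f=grab_frame("top");g=grab_frame("side")
pickle.dump((f,g),open("f3.pkl","wb"))
crop(g,"pics/s16.png",310,130,100,75,8)
crop(f,"pics/t16.png",335,170,100,75,8)
E
```

```text
time: 19.0
tool_pos: [0.6041, -0.0839, 0.2687]
tool_rot: [0.533, -0.533, 0.465, -0.465]
contact_force: [1.2, -0.1, 0.6]
gripper_width: 0.001
t 19.0 pos [ 0.6041 -0.0839  0.2687] press [-132.7   31.4] dcm [ 13.04   0.86 -15.37]
turn world z deg -0.1303938214934277  => twist about tool y (down): 0.1303938214934277
```

View pics/s16.png

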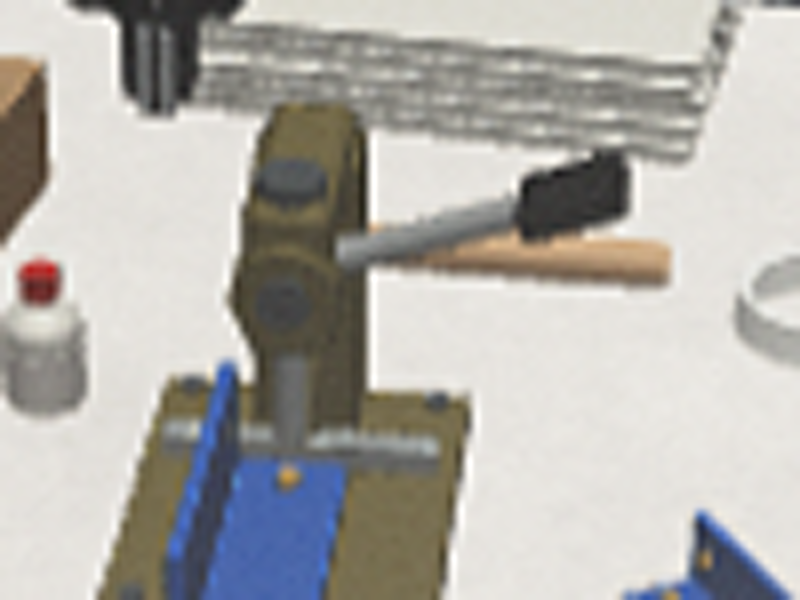

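View pics/t16.png

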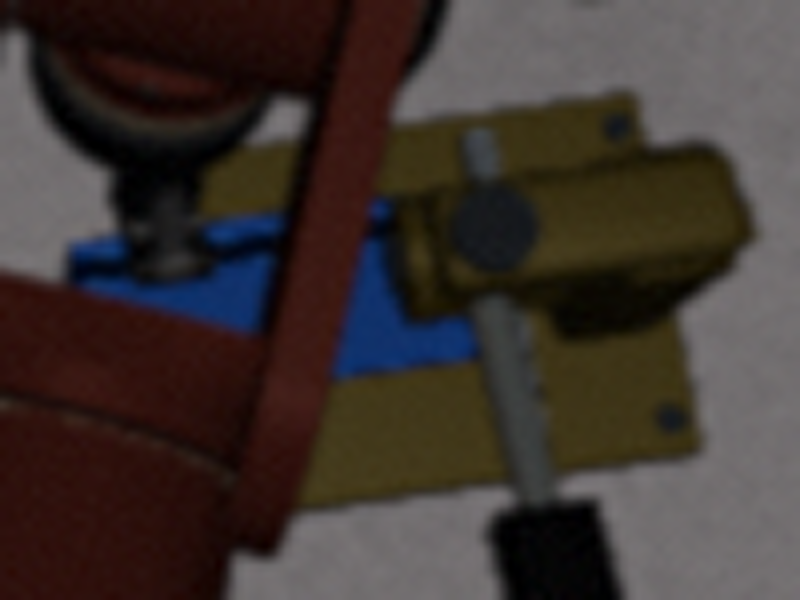

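```bash
python3 - <<'E'
from h import *
import pickle
f,g=pickle.load(open("f3.pkl","rb"))
for q in [(289,470),(289,475),(293,470)]:
  print(q,np.round(toP(ray(g,[310+(q[0]+.5)/8-.5,130+(q[1]+.5)/8-.5],.03)[0])*1000,1))
for P in [(0,0,30),(20,-26,24),(20,34,76),(-140,34,76),(20,34,16)]:
  w=W(P[0]/1000,P[1]/1000);print(P,np.round((pix(g,[w[0],w[1],P[2]/1000])[0]-[310,130])*8))
E
```

```text
(289, 470) [-1.1  2.1]
(289, 475) [-5.3  1.5]
(293, 470) [-0.9  0.3]
(0, 0, 30) [290. 466.]
(20, -26, 24) [351. 457.]
(20, 34, 76) [222. 353.]
(-140, 34, 76) [166. 550.]
(20, 34, 16) [224. 462.]
```

```bash
python3 -m crank '[[[-1,0,0,-5,0],[-1,0,0,-5,0],[-1,2,0,-5,0],[-1,4,0,-0.4,0],[-1,4,0,0,0],[-1,3.2,0,0,0],[-1,0,0,0,0]]]'; python3 - <<'E'
from h import *
w=W(-.001,-.122);plan([w[0],w[1],.15],np.r_[ey,0])
E
```

```text
time: 19.98
tool_pos: [0.4691, -0.2382, 0.2662]
tool_rot: [-0.532, 0.532, -0.467, 0.466]
contact_force: [0.2, 0.5, -0.0]
gripper_width: 0.004
t 19.975 pos [ 0.4691 -0.2382  0.2662] press [   2.3 -122.9] dcm [-0.32 11.62  0.1 ]
turn world z deg 0.13194443253647137  => twist about tool y (down): -0.13194443253647137
```

```bash
python3 -m crank '[[[-1,-0.2,3,0.1,0],[-1,0,3,0,0],[-1,0,1.5,0,0],[-1,0,1.5,0,0],[-1,0,1.5,0,0],[-1,0,1.5,0,0],[-1,0,1.5,0,0],[-1,0,1,0,0]]]'; python3 -m crank '[[[-1,0,0.8,0,0],[-1,0,0.6,0,0],[-1,0,0.5,0,0],[-1,0,0.4,0,0],[-1,0,0.3,0,0],[-1,0,0,0,0],[-1,0,0,0,0]]]'; python3 - <<'E'
from h import *
plan([.5,0,.099])
g=grab_frame("side")
crop(g,"pics/s17.png",310,130,100,75,8)
E
```

```text
time: 20.98
tool_pos: [0.4708, -0.2351, 0.1221]
tool_rot: [0.532, -0.532, 0.465, -0.466]
contact_force: [-2.8, 0.1, 13.2]
gripper_width: -0.006
time: 21.85
tool_pos: [0.4745, -0.2348, 0.1026]
tool_rot: [0.534, -0.53, 0.463, -0.468]
contact_force: [-3.4, 8.3, 26.8]
gripper_width: -0.002
t 21.85 pos [ 0.4745 -0.2348  0.1026] press [  -0.3 -117.1] dcm [-22.93   0.38   5.66]
```

View pics/s17.png

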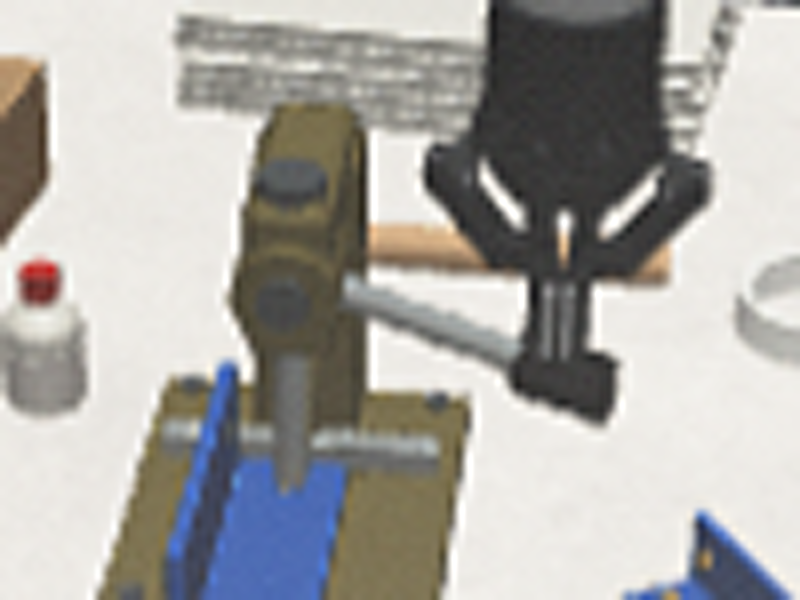

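The ram covers the rivet and the lever is essentially down. I'll add a final push to the stop, as on the first rivet, then release.

```bash
python3 -m crank '[[[-1,0,0.3,0,0],[-1,0,0.2,0,0],[-1,0,0,0,0],[-1,0,0,0,0],[-1,0,0,0,0]]]'; python3 -m crank '[[[-1,0,-2,0,0],[-1,0,-2,0,0],[-1,0,-2,0,0],[-1,0,-2,0,0],[-1,0,-2,0,0],[-1,0,-3,0,0],[-1,0,-3,0,0],[-1,0,-2,0,0]]]';  python3 - <<'E'
from h import *
plan([.5,0,.099])
f=grab_frame("top");g=grab_frame("side")
crop(g,"pics/s18.png",310,130,100,75,8)
cv2.imwrite("pics/t18.png",f["frame"][:,:,::-1]);cv2.imwrite("pics/s18f.png",g["frame"][:,:,::-1])
E
```

```text
time: 22.52
tool_pos: [0.475, -0.2349, 0.1018]
tool_rot: [0.534, -0.53, 0.463, -0.468]
contact_force: [-12.3, 16.4, 47.4]
gripper_width: -0.002
time: 23.52
tool_pos: [0.4702, -0.2346, 0.2728]
tool_rot: [-0.532, 0.532, -0.465, 0.466]
contact_force: [0.5, 0.0, -0.0]
gripper_width: -0.0
t 23.525 pos [ 0.4702 -0.2346  0.2728] press [  -1.2 -121.3] dcm [-22.85  17.37   6.08]
```

View pics/s18.png

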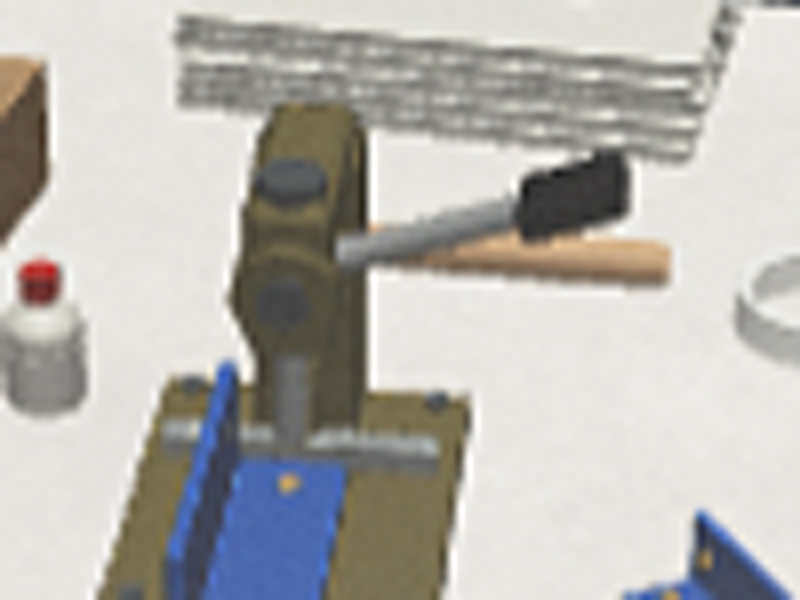

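View pics/t18.png

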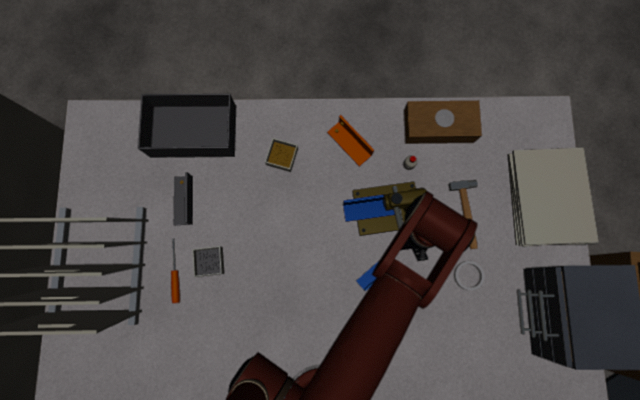

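```bash
python3 - <<'E'
from h import *
print(state()["contact_force"],state()["time"]); print(job_done())
E
```

```text
[0.15376265 0.98073445 0.23943621] 23.625
the job is handed in; nothing more can be done
None
```

I set both rivets of the blue bracket and handed the job in at 23.6 s, with no verdict reported.

- **First rivet:** I pushed the lever down to its stop, where the tool read about 47 N upward. Afterwards the rivet head sat visibly lower in the picture and the lever came back up.
- **Turning:** I gripped the upright flange B, lifted the bracket 1 cm and drew it about 20 cm out onto the table. I tipped it over its bend with the shut fingers until it fell flat onto B.
- **Second rivet:** I gripped flange A, put the bracket back on the bed and pushed the lever to its stop again, at the same force.

**Last checks:**
- **Final pictures:** the second rivet head is low, the bracket is flat on B with A upright, the lever is up and the fingers are clear of everything. The listed bystanders look unmoved by eye.
- **Rivet position:** my estimates disagreed slightly. The tool position and the rivet's shift in the picture put it about 2 mm short of the ram axis. The bracket's edges put it nearer 5 mm short. Both are inside the 10 mm limit, and the ram fully covered the head when it was pressed.
- **Not measured:** I did not read the lever angle or the rivet depth directly; I judged them from the stop force and the pictures.

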